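# Ready the bench scale for weighing into the bowl

## Task

Get the bench scale ready to weigh into the clear bowl that stands on its pan, with light fingertip presses on its keys: first press the green power key in until it latches, then press the blue units key in until it latches (grams), then tap the yellow tare key and let it come back up. Do not press the white print key, do not touch the pan, lean on the scale or shift the bowl, and leave everything else on the bench where it is.

Things in the scene. Friction and masses are not known exactly. Their poses are not given: they have to be found in the camera images.
- scale: White bench scale, fixed, 335 mm deep (x), 300 wide (y). Origin on the table under the key row; x points back to the pan, y left seen from the robot. Its panel rises rearward at 14 degrees, from 48 mm before the origin to 85 behind; its face is 50 mm up at the keys. Keys along y, at x = 0: green power +67.5 mm, yellow tare +22.5, white print -22.5, blue units -67.5. Display and pan lie behind.
- power_key_top (a point): centre of the top of the green power key, a block 26 mm along the row and 24 mm across it, standing 12 mm proud of the panel when out and 4 mm when fully in. A latching key: it stays in where it is left; in means on. The point is the centre of its top face and moves in with it; z points straight out of the panel. 62 mm above the table when out.
- units_key_top (a point): centre of the top of the blue units key, a block 26 mm along the row and 24 mm across it, standing 12 mm proud of the panel when out and 4 mm when fully in. A latching key: it stays in where it is left; in means grams. Point and axes as for the power key.
- tare_key_top (a point): centre of the top of the yellow tare key, a block 26 mm along the row and 24 mm across it, standing 12 mm proud of the panel when out and 4 mm when fully in. A spring key: it comes back up by itself. Point and axes as for the power key.
- print_key_top (a point): centre of the top of the white print key, a block 26 mm along the row and 24 mm across it, standing 12 mm proud of the panel when out and 4 mm when fully in. A spring key, not to be pressed. Point and axes as for the power key.
- power_key (a joint): travel of the power key, m: 0 out (off), 0.008 fully in (stop). It moves at about 2.5 N, then meets a hard stop; from 0.004 on it counts as latched
- units_key (a joint): travel of the units key, m: 0 out, 0.008 fully in (stop). It moves at about 2.5 N, then meets a hard stop; from 0.004 on it counts as latched in grams
- tare_key (a joint): travel of the tare key, m: 0 out, 0.008 fully in (stop). Its spring takes about 1 N to start and 4 N fully in; from 0.003 on it counts as tapped
- print_key (a joint): travel of the print key, m: 0 out, 0.008 fully in; spring as the tare key's
- pan: Stainless steel weighing pan, 195 mm deep by 240 mm wide, its top 87 mm above the table; its centre lies 190 mm behind the key row, its front edge 92 mm behind it. Origin at its centre, 70 mm above the table; axes as the scale's.
- bowl: Clear plastic bowl, loose, 116 mm across the rim and 55 mm high, empty, standing near the middle of the pan. Origin at the centre of its underside.
- calculator: Black desk calculator, loose, 150 x 105 mm and 25 mm high. Origin at the centre of its underside, as for all the following.
- shears_pot: Yellow pot, 80 mm across and 95 mm high, holding shears and pens that rise to 155 mm; loose.
- head_block: Tan dome-shaped head block, 156 mm across, 125 mm high, loose.
- shell_stack: Stack of nested clear plastic head shells, 166 mm across, 145 mm high, loose.
- thread_spool: Red spool, 40 mm across, 45 mm high, standing on end, loose.
- order_papers: Stack of order sheets with an orange clip, 297 x 210 mm, 31 mm high, loose.
- desk_calendar: Desk calendar on a card foot, 150 mm wide, 145 mm high, loose.

How it is judged:
By the outcome, as a careful person would: the job done as asked, in the order asked, and still so for the second after the job is handed in, with the robot touching nothing.
It also fails if it takes over 38 s, if anything falls off the work surface, if the arm or the gripper's body presses on something with over 40 N, if the wrist force passes 120 N, or if a joint passes its speed limit or range.

## Robot

A 6-joint arm with a two-finger parallel gripper is mounted at the origin on the work surface. World frame = base frame: x ahead of the robot, y to its left, z up, the work surface at z = 0. Lengths are in m, angles in rad, forces in N, time in s.
With the tool pointing down it reaches from about 0.35 to 0.975 m from the base axis. Payload 4.9 kg.
Tool frame: the origin (TCP) lies midway between the tips of the shut fingers; the grasp point (between the pads) lies 19 mm behind it; z points along the fingers, y is the direction in which the jaws open and shut (so a half turn about z gives the same grasp; the last joint's range is limited). The gripper opens to 85 mm and grips with 20 to 120 N. Pads are 22 mm wide; open, the fingers measure 114 mm over their backs; the gripper's body (76 mm by 85 mm) begins 54 mm behind the grasp point. The pads swing forward as they close: fully open they stand 13 mm farther back than shut.
Start: joints at [-0.119, 0.053, 1.613, -0, 1.476, -0.119], TCP at [0.625, 0, 0.231] pointing down, gripper open.
Joint ranges: [-3.01, 3.01], [-1.01, 2.22], [0.06, 2.58], [-1.02, 4.17], [0.09, 2.62], [-3.14, 3.14]. Speed limits (rad/s): [2.57, 2.57, 3.14, 3.14, 3.14, 3.14].

## Interface

Orientations are given as a rotation vector (axis times angle).
In Python, from station import ctrl gives the robot as it stands.
- The arm moves only by the tool apply_moves, never from a script. Its argument "rows" is a list of rows, each a list of 6 numbers: the shift along the tool's x, y, z in cm, then the turn, a rotation vector about the tool's x, y, z in units of 5 degrees (1.0 is 5 degrees). In form: [[x, y, z, rx, ry, rz], ...]. A call has 1 to 20 rows; each row is the pose to reach, as a shift and turn from the pose measured when the call began, along the tool's axes at that moment; what a row does not reach only later rows make up. A row lasts 1/10 s, in which the tool goes at most 50 mm and 8.59 degrees, less where a joint would pass 70% of its speed; a pose out of reach is approached as far as the arm can. A call with a gripper value outside its range is refused whole. "grip" is the closure, from 0 (fully open) to 1 (shut), set as the call begins (left out, the last holds). The fingers move at their own pace and stop on an object; "squeeze" is the grip in N (left out, the last holds). Time passes only in rows, so rows that repeat a pose let the fingers close. It gives the time, the measured TCP pose, the force and the opening at its end, in the units of the state.
- ctrl.get_obs(): the state, without advancing time (a new reading comes with each control period).
- ctrl.get_image(name): name is "scene" or "side" or "wrist"; returns a dict with "color" (384x512x3 uint8, blue, green, red), "mtx" (3x3 intrinsics, pixels), "D" ([k1, k2, p1, p2, k3] as OpenCV has them; the pictures are not rectified), "rvec" (rotation vector, rad) and "tvec" (3), from world to camera coordinates, as OpenCV has them. Camera axes: x right, y down, z forward; pixel columns grow to the right and rows downward; lengths in m; the calibration is good to about 2 mm. A picture is of the moment at which its call begins. There is no depth.
- ctrl.finish_job(): hands the job in, once; it reports no verdict.
The state is a dict: "t": time; "q": joint angles; "dq": joint speeds; "effort": joint torques, N m; "tool_pos": TCP position; "tool_rot": TCP orientation; "contact_force": force on the tool from outside, world axes, zero at the start; "wrist_torque": the same for the moment, N m; "opening": finger opening in m.
Only numpy, scipy, OpenCV 4.12 (cv2) and the standard library are available. Lean on these libraries where they do the work, as an engineer would, in place of code of your own. Each camera call takes 0.05 s, during which the arm holds its last target.

## Working session

There is one attempt and no reset: what is moved stays moved. The work goes in short steps, Python scripts to look and compute and a tool call to move; the robot and the scene stay as the last step left them, time stands still between calls to the robot, and variables do not carry over. Pictures are saved under pics/ and viewed, and the job is handed in when it is done.

Besides the shell and the picture viewer there is one more tool, called after "Call:" as name([rows], argument=value, ...), one row to a line, values as JSON. apply_moves: Moves the arm, as the interface text tells. Its arguments: {"type":"object","properties":{"rows":{"type":"array","items":{"type":"array","items":{"type":"number"}}},"grip":{"type":"number"},"squeeze":{"type":"number"}},"required":["rows"]}

```bash
mkdir -p pics; ls; python3 - <<'E'
from station import ctrl
import cv2,pickle
o=ctrl.get_obs();print(o)
for n in ("scene","side","wrist"):
    d=ctrl.get_image(n);cv2.imwrite(f"pics/{n}0.png",d["color"]);pickle.dump(d,open(f"{n}0.pkl","wb"))
    print(n,d["mtx"].tolist(),d["D"],d["rvec"],d["tvec"])
E
```

```text
pics
{'t': 0.0, 'q': array([-1.18993499e-01,  5.33272619e-02,  1.61428910e+00,  2.80965701e-05,
        1.47600845e+00, -1.19018355e-01]), 'dq': array([ 4.40709685e-04,  9.92713446e-04, -4.13748699e-04, -9.38280566e-04,
       -1.02637776e-03, -2.76604495e-05]), 'effort': array([ 2.70554956e-04, -3.93670499e+01, -3.70175600e+01, -1.62778279e-04,
        6.93513779e-03, -6.06393527e-06]), 'tool_pos': array([6.24377875e-01, 8.67329898e-05, 2.30084299e-01]), 'tool_rot': array([-2.22027468e+00, -2.22032391e+00,  1.93768554e-03]), 'contact_force': array([-0.59293356, -0.17253513, -0.33163143]), 'wrist_torque': array([-0.02613986, -0.05836508, -0.01255389]), 'opening': 0.08561497111631583}
scene [[460.38669109815544, 0.0, 252.94012653373682], [0.0, 460.38669109815544, 194.0849154462811], [0.0, 0.0, 1.0]] [-0.0075307  0.         0.         0.         0.       ] [ 0.91728675  2.47447391 -1.10199155] [ 0.4148937  -0.19422986  1.89703472]
side [[399.5468137659089, 0.0, 259.2992573494891], [0.0, 399.5468137659089, 189.59457725995273], [0.0, 0.0, 1.0]] [-0.06643073  0.          0.          0.          0.        ] [ 2.17237908 -0.6681318   0.34614575] [-0.44709538  0.23787359  1.31268707]
wrist [[298.95066777320767, 0.0, 254.9512745083088], [0.0, 298.95066777320767, 187.29993412454047], [0.0, 0.0, 1.0]] [-0.055379  0.        0.        0.        0.      ] [-2.85536690e+00 -1.09754402e-03  2.81701724e-03] [-0.62471434 -0.03756981  0.37991094]
```

View pics/scene0.png

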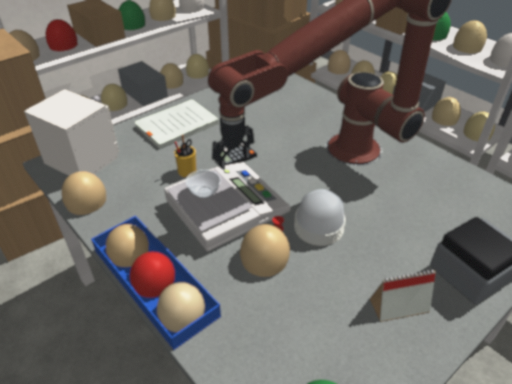

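View pics/side0.png

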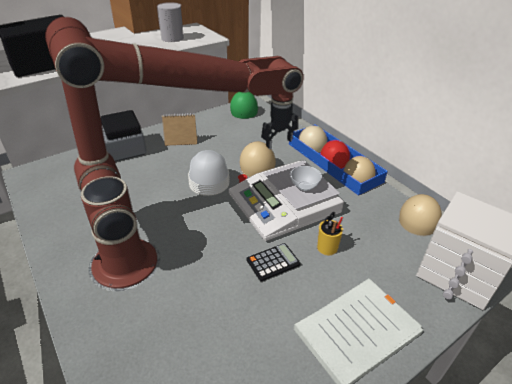

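View pics/wrist0.png

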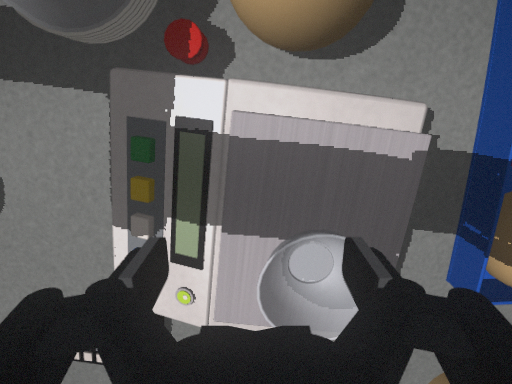

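```bash
python3 - <<'E'
import cv2
a=cv2.imread("pics/wrist0.png");b=cv2.imread("pics/side0.png")
cv2.imwrite("pics/w0z.png",cv2.resize(a[60:340,100:240],None,fx=2.14*1.0,fy=2.14,interpolation=cv2.INTER_CUBIC))
cv2.imwrite("pics/s0z.png",cv2.resize(b[150:245,220:350],None,fx=6,fy=6,interpolation=cv2.INTER_CUBIC))
E
```

```text
(no output)
```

View pics/w0z.png

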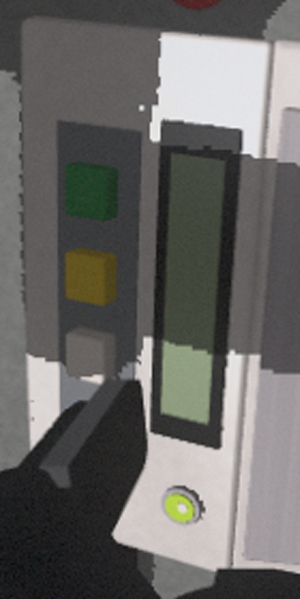

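View pics/s0z.png

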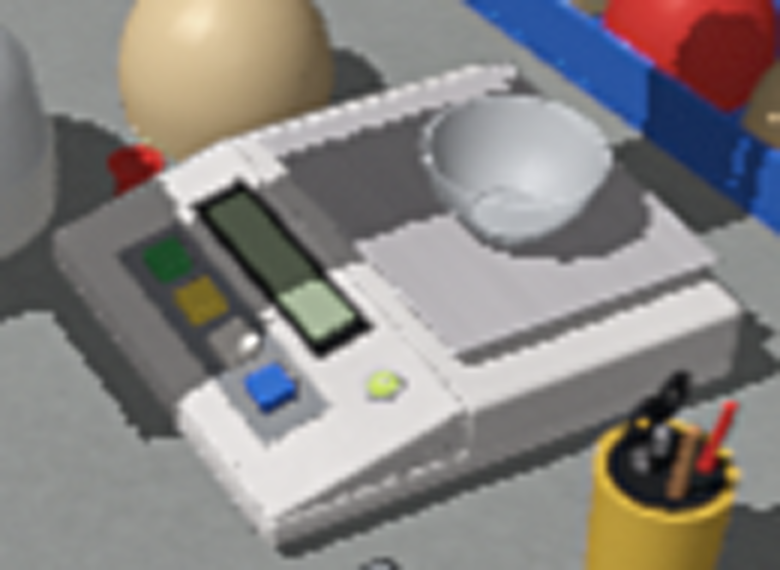

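```bash
cat > h.py <<'E'
import numpy as np,cv2,pickle
from scipy.optimize import least_squares
t=np.radians(14)
Rt=np.array([[np.cos(t),0,-np.sin(t)],[0,1,0],[np.sin(t),0,np.cos(t)]])  # cols: panel x,y,normal
KY=dict(power=.0675,tare=.0225,prnt=-.0225,units=-.0675)
def kpts(k,h):
    c=np.array([[sx*.012,sy*.013,z] for z in (0,h) for sx in(-1,1) for sy in(-1,1)])
    return c@Rt.T+[0,KY[k],.05]
def w(p,s):
    c,n=np.cos(p[2]),np.sin(p[2]);R=np.array([[c,-n,0],[n,c,0],[0,0,1]])
    return s@R.T+[p[0],p[1],0]
def proj(d,P): return cv2.projectPoints(np.asarray(P,float),d["rvec"],d["tvec"],d["mtx"],d["D"])[0][:,0]
def hc(d,P):
    h=cv2.convexHull(proj(d,P).astype(np.float32));m=cv2.moments(h);return np.array([m['m10'],m['m01']])/m['m00']
HS=dict(power=(50,75),tare=(18,30),units=(100,125))
def blob(d,k,box):
    x0,y0,x1,y1=box;g=cv2.cvtColor(d["color"],cv2.COLOR_BGR2HSV)[y0:y1,x0:x1]
    lo,hi=HS[k];m=((g[...,0]>=lo)&(g[...,0]<=hi)&(g[...,1]>110)).astype(np.uint8)
    n,l,st,c=cv2.connectedComponentsWithStats(m);i=1+np.argmax(st[1:,4]);return c[i]+[x0,y0],st[i]
E
python3 - <<'E'
from h import *
W=pickle.load(open("wrist0.pkl","rb"));S=pickle.load(open("side0.pkl","rb"))
ob=[]
for n,d,k,b in [("w",W,"power",(120,125,165,170)),("w",W,"tare",(120,165,165,210)),("s",S,"power",(240,185,256,200)),("s",S,"tare",(246,192,262,208)),("s",S,"units",(256,205,275,222))]:
    c,st=blob(d,k,b);print(n,k,c,st);ob.append((n,d,k,c))
for sel in ("w","s","ws"):
    f=lambda p:np.concatenate([hc(d,w(p,kpts(k,.012)))-c for n,d,k,c in ob if n in sel])
    r=least_squares(f,[.55,.1,0],x_scale=[.01,.01,.1]);print(sel,r.x,r.fun.round(2))
E
```

```text
w power [140.75961538 149.11538462] [ 11  12  24  26 416]
w tare [142.01268116 188.73007246] [ 11  11  24  27 552]
s power [247.60526316 192.86842105] [ 4  5  8  7 38]
s tare [252.84782609 199.54347826] [ 3  4  9  8 46]
s units [264.68181818 214.18181818] [ 5  6  8  8 44]
w [ 0.49046256 -0.04537825 -0.24016735] [ 3.1   0.19 -3.6  -0.6 ]
s [ 0.49653977 -0.04655106  0.01958568] [-2.07  0.19 -0.49 -0.15  2.13 -1.39]
ws [ 0.47394159  0.02173579 -2.43493732] [ 19.57  43.87 -10.96 -25.86  10.78   4.89  -6.02  -3.93 -40.57 -22.78]
```

```bash
cat >> h.py <<'E'
def fit(ob,p0):
    f=lambda p:np.concatenate([hc(d,w(p,kpts(k,.012)))-c for d,k,c in ob])
    return least_squares(f,p0,x_scale=[.01,.01,.1],diff_step=1e-2)
E
python3 - <<'E'
from h import *
W=pickle.load(open("wrist0.pkl","rb"));S=pickle.load(open("side0.pkl","rb"))
ob=[]
for n,d,k,b in [("w",W,"power",(120,125,165,170)),("w",W,"tare",(120,165,165,210)),("s",S,"power",(240,185,256,200)),("s",S,"tare",(246,192,262,208)),("s",S,"units",(256,205,275,222))]:
    c,st=blob(d,k,b);ob.append((n,d,k,c))
for sel in ("w","s","ws"):
    r=fit([o[1:] for o in ob if o[0] in sel],[.5,.05,-.08]);print(sel,r.x,r.fun.round(2))
    p=r.x
d=W;im=d["color"].copy()
for k in KY:
    cv2.polylines(im,[np.int32(proj(d,w(p,kpts(k,.012)[[4,5,7,6]])))],True,(255,0,255))
cv2.polylines(im,[np.int32(proj(d,w(p,np.array([[.2875-.195,.12,.087],[.2875,.12,.087],[.2875,-.12,.087],[.092,-.12,.087]]))))],True,(255,0,255))
cv2.imwrite("pics/w0o.png",im)
E
```

```text
w [ 0.49815795 -0.04653137 -0.07425179] [ 0.01 -0.11 -0.01  0.11]
s [ 0.4947276  -0.04895867 -0.11340774] [-0.1  -0.09  0.13  0.08 -0.03  0.01]
ws [ 0.49694339 -0.04661391 -0.09726599] [ 0.33  0.06 -0.61  0.19 -0.21 -0.54  0.19 -0.44  0.36 -0.68]
```

View pics/w0o.png

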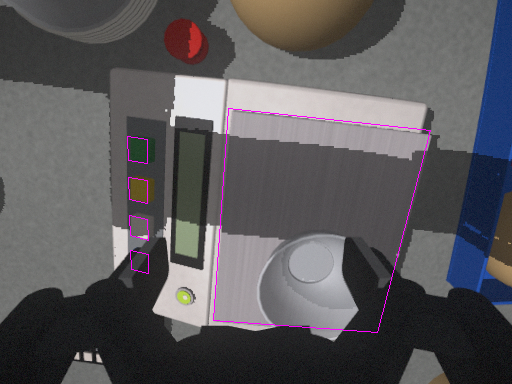

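```bash
cat >> h.py <<'E'
from scipy.spatial.transform import Rotation as Ro
P=np.array([.4969,-.0466,-.090])
def rel(o,k,h,p=None,a=0,b=0):
    # rows to reach point h out from key top (out state); a along x-panel, b along row
    p=P if p is None else p
    Rz=Ro.from_euler('z',p[2]).as_matrix();Rp=Rz@Rt
    tgt=w(p,(np.array([[a,b,.012+h]])@Rt.T+[0,KY[k],.05]))[0]
    # tool: x->panel y, y->panel x, z->-normal
    Rg=np.stack([Rp[:,1],Rp[:,0],-Rp[:,2]],1)
    R0=Ro.from_rotvec(o["tool_rot"])
    dp=R0.inv().apply(tgt-o["tool_pos"])*100
    rv=np.degrees((R0.inv()*Ro.from_matrix(Rg)).as_rotvec())/5
    return tgt,dp.round(2),rv.round(2)
E
python3 - <<'E'
from h import *
from station import ctrl
o=ctrl.get_obs();print(o["t"],o["contact_force"])
print(rel(o,"power",.06),rel(o,"tare",.06))
for n in("wrist",):
    d=pickle.load(open("wrist0.pkl","rb"));R=cv2.Rodrigues(d["rvec"])[0];print(-R.T@d["tvec"],R)
E
```

```text
0.15 [-0.04174301  0.97770669 -0.25124705]
(array([0.48561892, 0.02219235, 0.11986129]), array([  2.21, -13.87,  11.07]), array([-2.82, -0.13,  1.03])) (array([ 0.48157439, -0.02262553,  0.11986129]), array([ -2.27, -14.28,  11.07]), array([-2.82, -0.13,  1.03]))
[0.62544486 0.07151639 0.37378596] [[ 9.99997803e-01  4.74580084e-04 -2.04152207e-03]
 [ 1.03165996e-03 -9.59316463e-01  2.82331116e-01]
 [-1.82447700e-03 -2.82332602e-01 -9.59314846e-01]]
```

Call:
apply_moves([
  [0.5, -3.5, 0, 0, 0, 0],
  [1, -7, 1, -0.7, 0, 0.3],
  [1.5, -10.5, 3, -1.4, -0.1, 0.6],
  [2, -13.9, 6, -2.1, -0.1, 0.8],
  [2.2, -13.9, 9, -2.8, -0.1, 1],
  [2.2, -13.9, 11, -2.8, -0.1, 1],
  [2.2, -13.9, 11, -2.8, -0.1, 1],
  [2.2, -13.9, 11, -2.8, -0.1, 1],
  [2.2, -13.9, 11, -2.8, -0.1, 1],
], grip=1, squeeze=20)

```text
t: 1.05
tool_pos: [0.4869, 0.0219, 0.1226]
tool_rot: [2.177, 1.993, 0.248]
contact_force: [0.1, -0.0, 0.3]
opening: 0.0
```

```bash
python3 - <<'E'
from h import *
from station import ctrl
o=ctrl.get_obs();print(o["t"],o["contact_force"],o["opening"]);print(rel(o,"power",.06))
d=ctrl.get_image("wrist");pickle.dump(d,open("wrist1.pkl","wb"));im=d["color"].copy();cv2.imwrite("pics/w1.png",im)
for k in KY: cv2.polylines(im,[np.int32(proj(d,w(P,kpts(k,.012)[[4,5,7,6]])))],True,(255,0,255))
cv2.imwrite("pics/w1o.png",im)
s=ctrl.get_image("side");pickle.dump(s,open("side1.pkl","wb"));cv2.imwrite("pics/s1.png",s["color"])
E
```

```text
1.05 [ 0.09176595 -0.04280832  0.29071353] 3.7170706202364485e-06
(array([0.48561892, 0.02219235, 0.11986129]), array([ 0.02, -0.19,  0.24]), array([ 0.02, -0.03,  0.02]))
```

View pics/w1o.png

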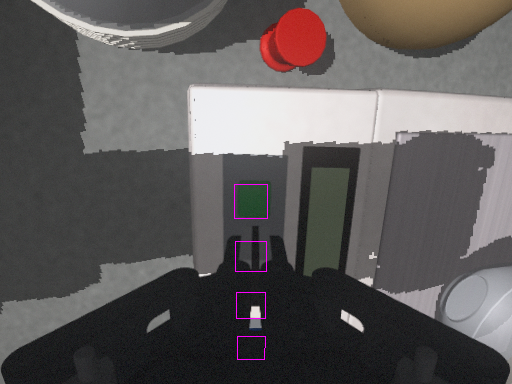

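View pics/s1.png

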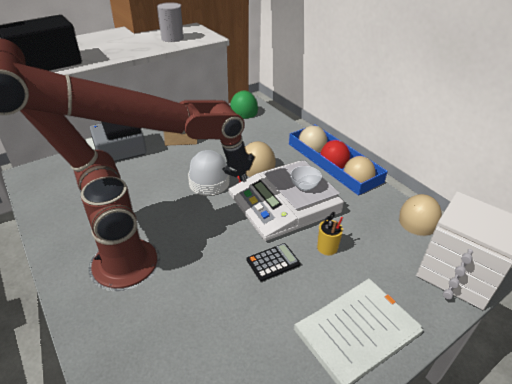

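```bash
python3 - <<'E'
from h import *
from station import ctrl
W=pickle.load(open("wrist0.pkl","rb"));S=pickle.load(open("side0.pkl","rb"));X=pickle.load(open("wrist1.pkl","rb"))
ob=[]
for d,k,b in [(X,"power",(225,175,280,228)),(W,"power",(120,125,165,170)),(W,"tare",(120,165,165,210)),(S,"power",(240,185,256,200)),(S,"tare",(246,192,262,208)),(S,"units",(256,205,275,222))]:
    c,st=blob(d,k,b);ob.append((d,k,c))
print(ob[0][2],hc(X,w(P,kpts("power",.012))))
r=fit(ob,P);print(r.x,r.fun.round(2))
r=fit(ob[:3],P);print(r.x,r.fun.round(2))
o=ctrl.get_obs();print(o["t"],o["tool_pos"],rel(o,"power",.005),rel(o,"power",.005,r.x))
E
```

```text
[254.36632201 204.53323486] [250.82994714 199.14316839]
[ 0.4961569  -0.04867511 -0.12323335] [-1.22 -2.86  1.4   2.09 -0.6   1.97  0.32 -0.32  0.46 -0.12  0.08 -0.13]
[ 0.49657536 -0.0487164  -0.11722755] [-1.21 -2.87  1.42  2.09 -0.34  2.  ]
1.15 [0.48684875 0.02186246 0.12256992] (array([0.49887077, 0.02099645, 0.06649503]), array([ 0.01, -0.19,  5.73]), array([ 0.01, -0.03,  0.02])) (array([0.50038566, 0.01880134, 0.06649503]), array([-0.2 , -0.03,  5.77]), array([ 0.01, -0.1 ,  0.32]))
```

```bash
python3 - <<'E'
from h import *
X=pickle.load(open("wrist1.pkl","rb"))
im=np.clip(X["color"][140:300,180:360].astype(float)*1.8,0,255).astype(np.uint8)
cv2.imwrite("pics/w1z.png",cv2.resize(im,None,fx=4,fy=3.7,interpolation=cv2.INTER_NEAREST))
for p in (P,[.4962,-.0487,-.105]): print(proj(X,w(p,kpts("power",.012)[[4,5,7,6]])).round(1).tolist())
E
```

```text
[[234.6, 218.2], [234.0, 184.4], [267.6, 184.5], [267.1, 218.3]]
[[235.1, 220.6], [235.0, 187.0], [268.4, 187.5], [267.4, 221.1]]
```

View pics/w1z.png

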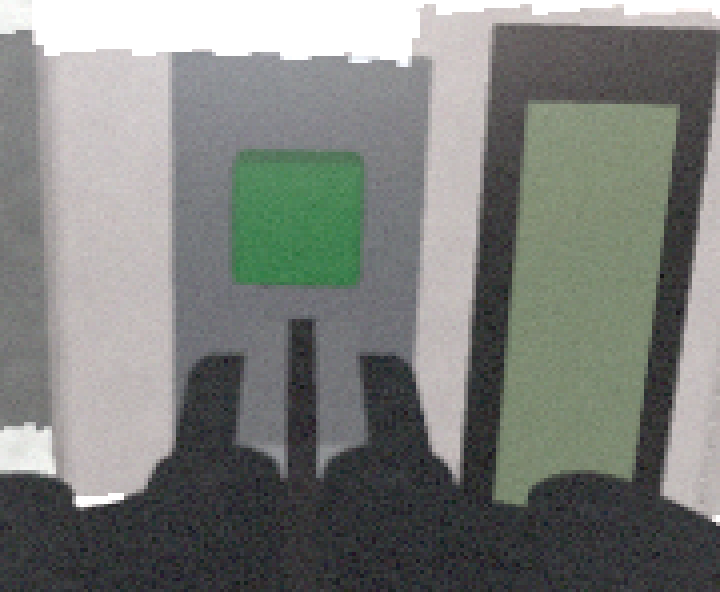

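```bash
python3 - <<'E'
from h import *
from station import ctrl
X=pickle.load(open("wrist1.pkl","rb"));o=ctrl.get_obs()
R=Ro.from_rotvec(o["tool_rot"])
print(proj(X,[o["tool_pos"]+R.apply(v) for v in ([0,0,0],[.011,0,0],[-.011,0,0],[0,0,-.019],[0,.01,0])]).round(1).tolist())
P2=np.array([.4985,-.0466,-.095])
print(P2, rel(o,"power",.005,P2),rel(o,"units",.05,P2))
E
```

```text
[[252.9, 240.5], [252.9, 221.2], [253.0, 258.9], [252.7, 258.8], [271.9, 240.5]]
[ 0.4985 -0.0466 -0.095 ] (array([0.50080873, 0.02098575, 0.06649503]), array([ 0.02, -0.01,  5.78]), array([ 0.01, -0.04,  0.08])) (array([ 0.47716562, -0.11237286,  0.11015834]), array([-13.46,  -0.09,   1.23]), array([ 0.01, -0.04,  0.08]))
```

Call:
apply_moves([
  [0, -0.1, 2, 0, 0, 0],
  [0, -0.1, 4, 0, 0, 0],
  [0, -0.1, 5, 0, 0, 0],
  [0, -0.1, 5.5, 0, 0, 0],
  [0, -0.1, 5.5, 0, 0, 0],
  [0, -0.1, 5.5, 0, 0, 0],
  [0, -0.1, 5.5, 0, 0, 0],
])

```text
t: 1.85
tool_pos: [0.4999, 0.0208, 0.0701]
tool_rot: [2.176, 1.993, 0.25]
contact_force: [0.2, -0.7, 0.9]
opening: 0.0001
```

```bash
python3 - <<'E'
from h import *
from station import ctrl
o=ctrl.get_obs();print(o["t"],rel(o,"power",.0,[.4978,-.0455,-.095]))
d=ctrl.get_image("wrist");pickle.dump(d,open("wrist2.pkl","wb"));im=np.clip(d["color"][140:320,160:350].astype(float)*1.8,0,255).astype(np.uint8)
cv2.imwrite("pics/w2.png",cv2.resize(im,None,fx=3.3,fy=3.3))
E
```

```text
1.85 (array([0.50131289, 0.02197101, 0.06164355]), array([ 0.12, -0.08,  0.85]), array([ 0.03, -0.04,  0.08]))
```

View pics/w2.png

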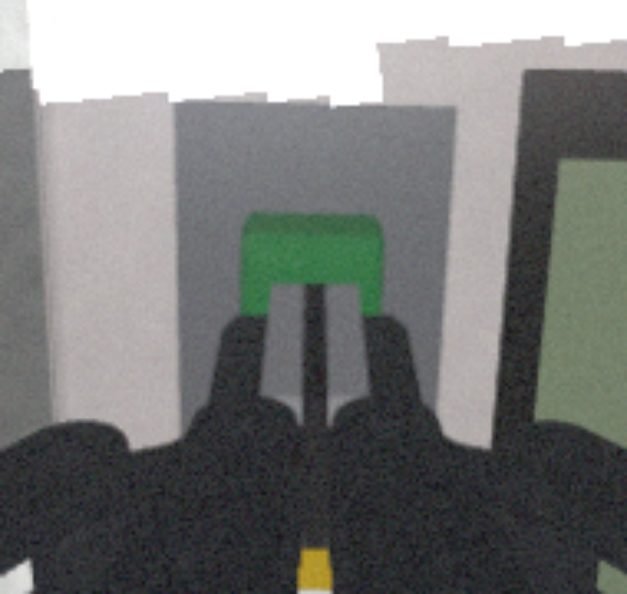

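Call:
apply_moves([
  [0.15, 0, 0.2, 0, 0, 0],
  [0.15, 0, 0.5, 0, 0, 0],
  [0.15, 0, 0.65, 0, 0, 0],
  [0.15, 0, 0.75, 0, 0, 0],
  [0.15, 0, 0.75, 0, 0, 0],
  [0.15, 0, 0.75, 0, 0, 0],
])

```text
t: 2.5
tool_pos: [0.5017, 0.0222, 0.0626]
tool_rot: [2.176, 1.993, 0.25]
contact_force: [-0.1, 0.2, -0.2]
opening: -0.0
```

Call:
apply_moves([
  [0, 0, 0.1, 0, 0, 0],
  [0, 0, 0.15, 0, 0, 0],
  [0, 0, 0.2, 0, 0, 0],
  [0, 0, 0.2, 0, 0, 0],
  [0, 0, 0.2, 0, 0, 0],
])

```text
t: 3.0
tool_pos: [0.5023, 0.0221, 0.0608]
tool_rot: [2.176, 1.993, 0.25]
contact_force: [-1.0, 0.1, 1.1]
opening: -0.0002
```

Call:
apply_moves([
  [0, 0, 0.1, 0, 0, 0],
  [0, 0, 0.2, 0, 0, 0],
  [0, 0, 0.2, 0, 0, 0],
  [0, 0, 0.2, 0, 0, 0],
])

```text
t: 3.4
tool_pos: [0.5028, 0.0221, 0.0587]
tool_rot: [2.176, 1.992, 0.25]
contact_force: [-0.5, -0.5, 1.2]
opening: 0.0002
```

Call:
apply_moves([
  [0, 0, 0.1, 0, 0, 0],
  [0, 0, 0.2, 0, 0, 0],
  [0, 0, 0.2, 0, 0, 0],
  [0, 0, 0.2, 0, 0, 0],
])

```text
t: 3.8
tool_pos: [0.5034, 0.022, 0.0567]
tool_rot: [2.175, 1.992, 0.25]
contact_force: [-0.1, -0.8, 0.8]
opening: -0.0003
```

```bash
cat > look.py <<'E'
import sys
from h import *
from station import ctrl
o=ctrl.get_obs();print(o["t"],o["contact_force"],o["tool_pos"])
d=ctrl.get_image("wrist");im=np.clip(d["color"][140:320,160:350].astype(float)*1.8,0,255).astype(np.uint8)
cv2.imwrite("pics/%s.png"%sys.argv[1],cv2.resize(im,None,fx=3.3,fy=3.3))
E
python3 look.py w3
```

```text
3.8 [-0.06655188 -0.78333765  0.80289159] [0.50335946 0.02197022 0.05671586]
```

View pics/w3.png

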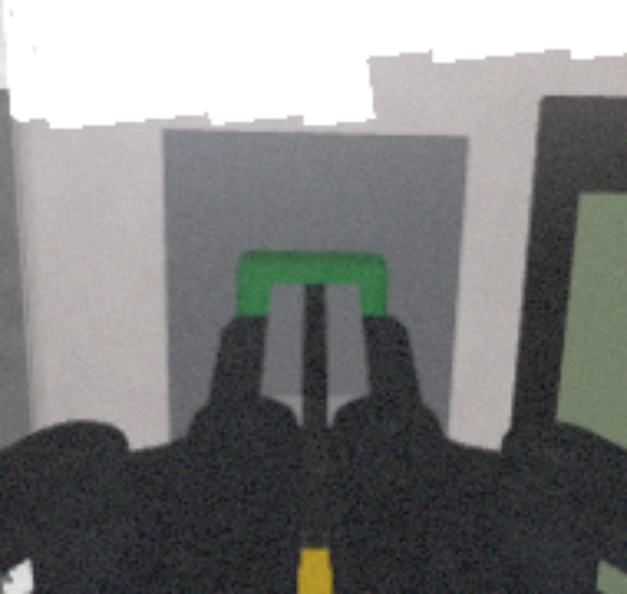

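Call:
apply_moves([
  [0, 0, 0.1, 0, 0, 0],
  [0, 0, 0.15, 0, 0, 0],
  [0, 0, 0.15, 0, 0, 0],
])

```text
t: 4.15
tool_pos: [0.5037, 0.022, 0.0552]
tool_rot: [2.175, 1.992, 0.25]
contact_force: [-0.5, -0.2, 1.6]
opening: -0.0001
```

Call:
apply_moves([
  [0, 0, 0.1, 0, 0, 0],
  [0, 0, 0.1, 0, 0, 0],
  [0, 0, 0.1, 0, 0, 0],
])

```text
t: 4.45
tool_pos: [0.504, 0.022, 0.0541]
tool_rot: [2.175, 1.992, 0.25]
contact_force: [0.0, -0.1, 1.5]
opening: -0.0001
```

Call:
apply_moves([
  [0, 0, 0.05, 0, 0, 0],
  [0, 0, 0.08, 0, 0, 0],
  [0, 0, 0.08, 0, 0, 0],
])

```text
t: 4.75
tool_pos: [0.5041, 0.0219, 0.054]
tool_rot: [2.176, 1.993, 0.249]
contact_force: [-6.1, -0.1, 7.5]
opening: 0.0002
```

```bash
python3 look.py w4
```

```text
4.75 [-6.08057816 -0.07504276  7.52649545] [0.5041121  0.02192308 0.05402885]
```

View pics/w4.png

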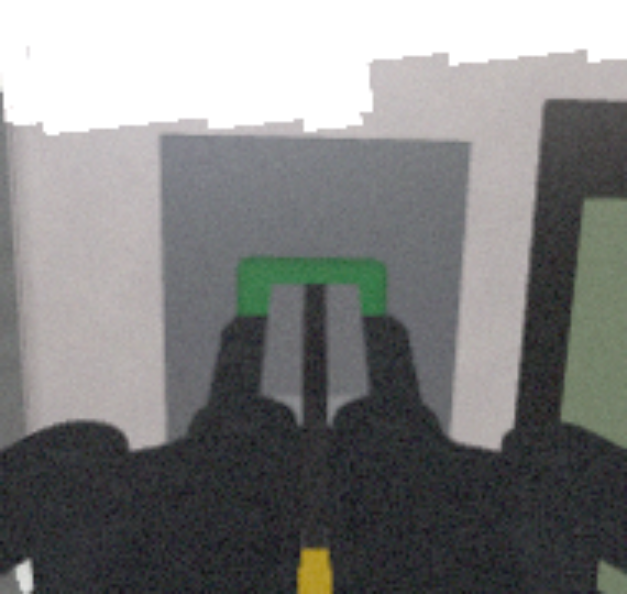

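Call:
apply_moves([
  [0, 0, -0.5, 0, 0, 0],
  [0, 0, -2, 0, 0, 0],
  [0, 0, -4, 0, 0, 0],
  [-3, 0, -4.5, 0, 0, 0],
  [-6.5, 0, -4.5, 0, 0, 0],
  [-10, 0, -4.5, 0, 0, 0],
  [-13, 0, -4.5, 0, 0, 0],
  [-13.5, 0, -4.5, 0, 0, 0],
  [-13.5, 0, -4.5, 0, 0, 0],
  [-13.5, 0, -4.5, 0, 0, 0],
])

```text
t: 5.8
tool_pos: [0.4812, -0.1109, 0.0971]
tool_rot: [2.176, 1.994, 0.249]
contact_force: [-0.5, 0.1, -0.7]
opening: 0.0002
```

```bash
cat > look2.py <<'E'
import sys
from h import *
from station import ctrl
k=sys.argv[2]
P3=np.array([.4978,-.0455,-.095])
o=ctrl.get_obs();print(o["t"],o["tool_pos"],o["contact_force"],rel(o,k,0,P3))
d=ctrl.get_image("wrist");pickle.dump(d,open(sys.argv[1]+".pkl","wb"));im=d["color"].copy()
for j in KY: cv2.polylines(im,[np.int32(proj(d,w(P3,kpts(j,.012)[[4,5,7,6]])))],True,(255,0,255))
im=im[100:320,150:360]
cv2.imwrite("pics/%s.png"%sys.argv[1],cv2.resize(im,None,fx=2.7,fy=2.7))
s=ctrl.get_image("side");cv2.imwrite("pics/%ss.png"%sys.argv[1],cv2.resize(s["color"][150:245,220:350],None,fx=6,fy=6))
E
python3 look2.py w5 units
```

```text
5.8 [ 0.48122416 -0.11086499  0.09714569] [-0.51578904  0.14640157 -0.65104705] (array([ 0.48850717, -0.11242026,  0.06164355]), array([-0.1 , -0.15,  3.62]), array([ 0.02, -0.05,  0.08]))
```

View pics/w5.png

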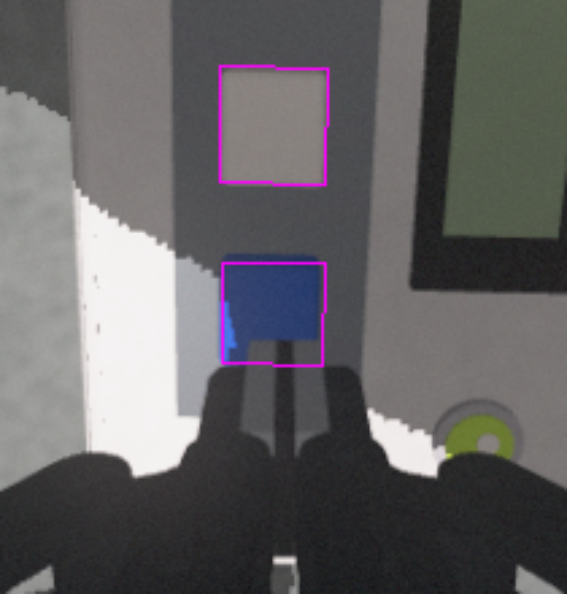

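View pics/w5s.png

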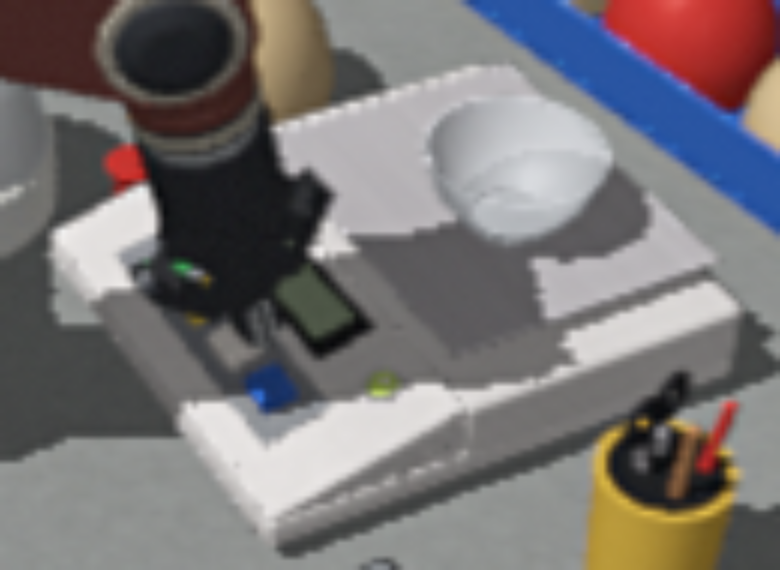

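Call:
apply_moves([
  [-0.1, -0.2, 1.5, 0, 0, 0],
  [-0.1, -0.2, 2.7, 0, 0, 0],
  [-0.1, -0.2, 3.2, 0, 0, 0],
  [-0.1, -0.2, 3.4, 0, 0, 0],
  [-0.1, -0.2, 3.4, 0, 0, 0],
  [-0.1, -0.2, 3.4, 0, 0, 0],
])

```text
t: 6.5
tool_pos: [0.4879, -0.1121, 0.0642]
tool_rot: [2.174, 1.995, 0.25]
contact_force: [0.4, -0.1, 0.1]
opening: -0.0
```

Call:
apply_moves([
  [0, 0, 0.1, 0, 0, 0],
  [0, 0, 0.2, 0, 0, 0],
  [0, 0, 0.3, 0, 0, 0],
  [0, 0, 0.4, 0, 0, 0],
  [0, 0, 0.4, 0, 0, 0],
  [0, 0, 0.4, 0, 0, 0],
])

```text
t: 7.1
tool_pos: [0.4892, -0.1123, 0.0606]
tool_rot: [2.174, 1.994, 0.25]
contact_force: [-0.5, -0.0, 1.4]
opening: 0.0001
```

```bash
python3 look.py w6
```

```text
7.1 [-0.47566221 -0.01695838  1.40010612] [ 0.48915794 -0.1122865   0.06055742]
```

View pics/w6.png

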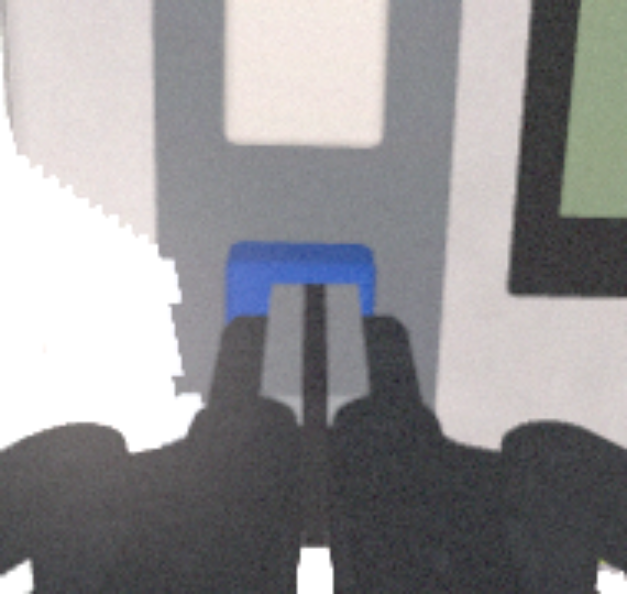

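Call:
apply_moves([
  [0, -0.1, 0.1, 0, 0, 0],
  [0, -0.1, 0.2, 0, 0, 0],
  [0, -0.1, 0.3, 0, 0, 0],
  [0, -0.1, 0.4, 0, 0, 0],
  [0, -0.1, 0.5, 0, 0, 0],
  [0, -0.1, 0.6, 0, 0, 0],
  [0, -0.1, 0.6, 0, 0, 0],
  [0, -0.1, 0.6, 0, 0, 0],
])

```text
t: 7.95
tool_pos: [0.4894, -0.1123, 0.0543]
tool_rot: [2.174, 1.994, 0.25]
contact_force: [0.4, 0.2, 2.4]
opening: 0.0003
```

Call:
apply_moves([
  [0, 0, 0.05, 0, 0, 0],
  [0, 0, 0.08, 0, 0, 0],
  [0, 0, 0.08, 0, 0, 0],
  [0, 0, 0.08, 0, 0, 0],
])

```text
t: 8.35
tool_pos: [0.4896, -0.1123, 0.0542]
tool_rot: [2.174, 1.995, 0.249]
contact_force: [-3.7, 0.6, 9.0]
opening: 0.0003
```

Stop felt on the units key. Back off and move to the tare key, 90 mm along the row.

Call:
apply_moves([
  [0, 0, -0.5, 0, 0, 0],
  [0, 0, -2, 0, 0, 0],
  [0, 0, -4, 0, 0, 0],
  [3, 0, -4.5, 0, 0, 0],
  [6, 0, -4.5, 0, 0, 0],
  [8.5, 0, -4.5, 0, 0, 0],
  [9, 0, -4.5, 0, 0, 0],
  [9, 0, -4.5, 0, 0, 0],
  [9, 0, -4.5, 0, 0, 0],
])

```text
t: 9.25
tool_pos: [0.4859, -0.0223, 0.0975]
tool_rot: [2.175, 1.996, 0.248]
contact_force: [0.0, -0.4, -0.5]
opening: 0.0
```

```bash
python3 look2.py w7 tare
```

```text
9.25 [ 0.48590351 -0.02227158  0.09751468] [ 0.01756216 -0.43899503 -0.51501556] (array([ 0.49704431, -0.02282608,  0.06164355]), array([0.04, 0.21, 3.75]), array([ 0.01, -0.04,  0.1 ]))
```

View pics/w7.png

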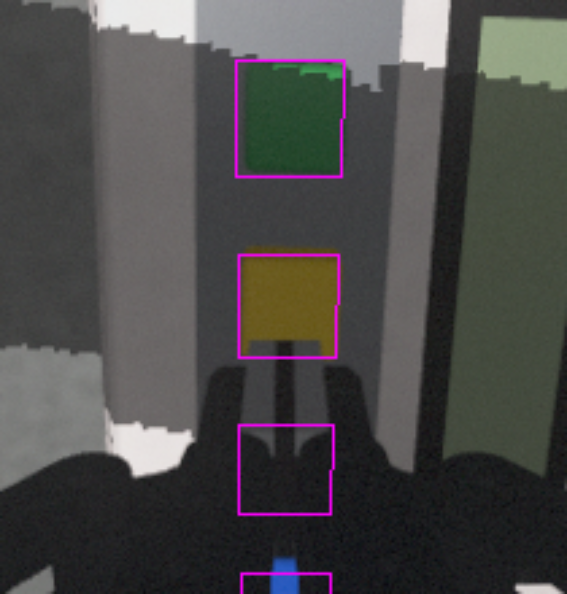

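View pics/w7s.png

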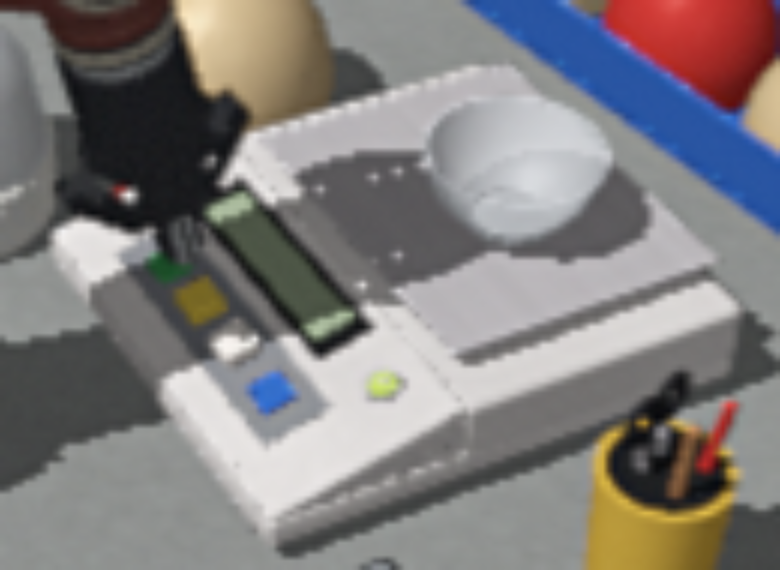

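Call:
apply_moves([
  [0, 0.1, 1.5, 0, 0, 0],
  [0, 0.1, 2.7, 0, 0, 0],
  [0, 0.1, 3.3, 0, 0, 0],
  [0, 0.1, 3.5, 0, 0, 0],
  [0, 0.1, 3.5, 0, 0, 0],
  [0, 0.1, 3.5, 0, 0, 0],
])

```text
t: 9.95
tool_pos: [0.4958, -0.0235, 0.0644]
tool_rot: [2.175, 1.994, 0.248]
contact_force: [-0.1, -0.2, -0.0]
opening: -0.0001
```

Call:
apply_moves([
  [0, 0, 0.1, 0, 0, 0],
  [0, 0, 0.2, 0, 0, 0],
  [0, 0, 0.3, 0, 0, 0],
  [0, 0, 0.4, 0, 0, 0],
  [0, 0, 0.5, 0, 0, 0],
  [0, 0, 0.6, 0, 0, 0],
  [0, 0, 0.7, 0, 0, 0],
  [0, 0, 0.8, 0, 0, 0],
  [0, 0, 0.8, 0, 0, 0],
  [0, 0, 0.8, 0, 0, 0],
])

```text
t: 10.95
tool_pos: [0.498, -0.0237, 0.0569]
tool_rot: [2.175, 1.993, 0.249]
contact_force: [0.2, 0.7, 3.1]
opening: -0.0003
```

```bash
python3 look.py w8
```

```text
10.95 [0.21864683 0.67536559 3.06364889] [ 0.49797488 -0.02372406  0.05685281]
```

View pics/w8.png

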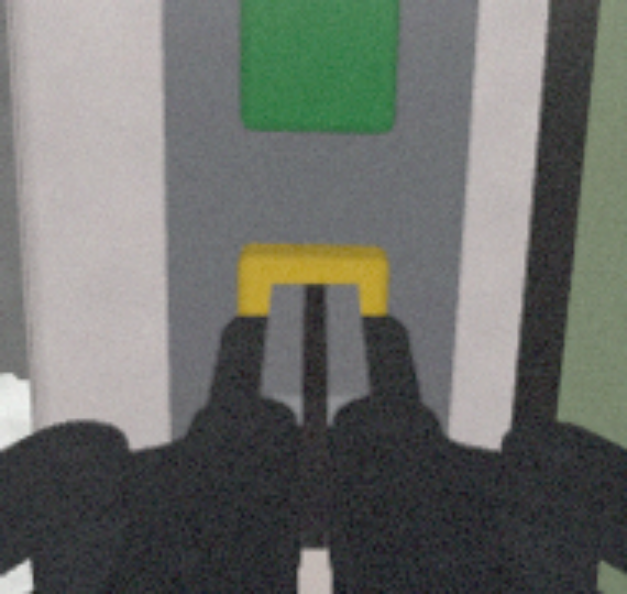

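Call:
apply_moves([
  [0, 0, 0.1, 0, 0, 0],
  [0, 0, 0.15, 0, 0, 0],
  [0, 0, 0.15, 0, 0, 0],
])

```text
t: 11.3
tool_pos: [0.4984, -0.0238, 0.0554]
tool_rot: [2.175, 1.994, 0.249]
contact_force: [-0.1, 0.1, 4.3]
opening: -0.0
```

Call:
apply_moves([
  [0, 0, -0.5, 0, 0, 0],
  [0, 0, -2, 0, 0, 0],
  [0, 0, -4, 0, 0, 0],
  [2, -0.5, -6, 0, 0, 0],
  [5, -2, -8, 0, 0, 0],
  [8, -5, -10, 0, 0, 0],
  [8, -8, -12, 0, 0, 0],
  [8, -8, -12, 0, 0, 0],
  [8, -8, -12, 0, 0, 0],
])

```text
t: 12.2
tool_pos: [0.3987, 0.0653, 0.1527]
tool_rot: [2.173, 1.993, 0.251]
contact_force: [-0.4, 0.7, -0.0]
opening: -0.0
```

```bash
python3 - <<'E'
from h import *
from station import ctrl
o=ctrl.get_obs();print(o["t"],o["tool_pos"],o["contact_force"])
d=ctrl.get_image("wrist");cv2.imwrite("pics/w9.png",d["color"])
s=ctrl.get_image("side");cv2.imwrite("pics/s9.png",cv2.resize(s["color"][150:245,220:350],None,fx=6,fy=6))
cv2.imwrite("pics/s9f.png",s["color"])
E
```

```text
12.2 [0.39869845 0.06525202 0.15271892] [-0.37282005  0.72180053 -0.01470511]
```

View pics/w9.png

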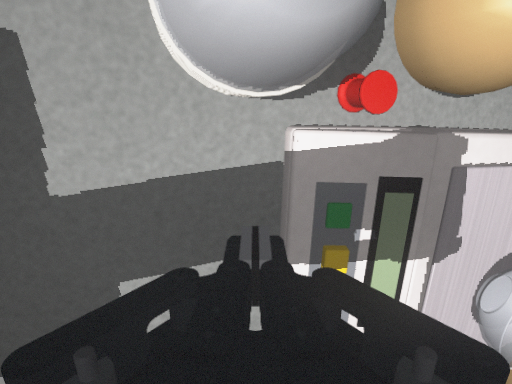

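View pics/s9.png

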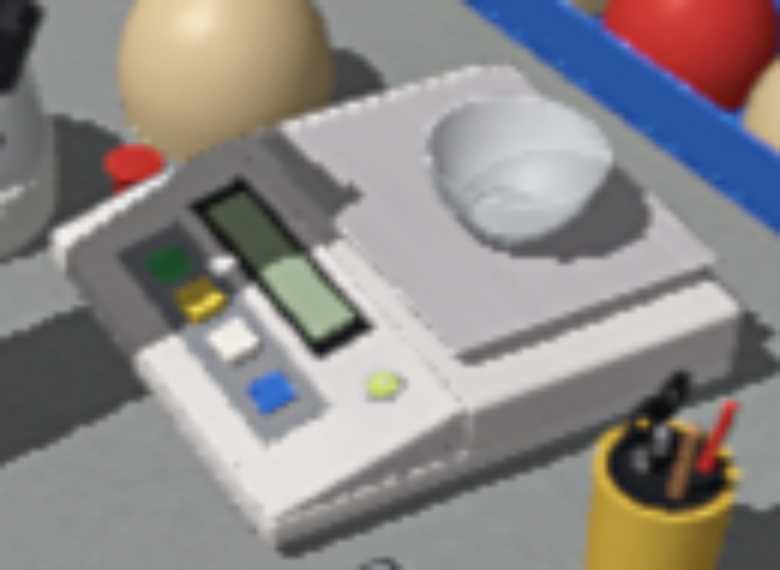

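View pics/s9f.png

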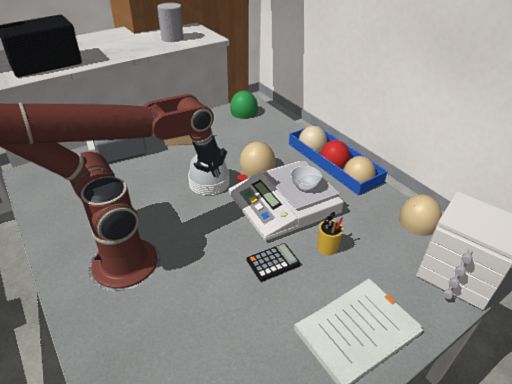

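```bash
python3 -c "
from station import ctrl
print(ctrl.get_obs()['contact_force']);print(ctrl.finish_job())"
```

```text
[-0.50886825  0.0008475  -0.59378534]
the job is handed in; nothing more can be done
None
```

I pressed the keys in the order asked with the shut fingertips, tilted square to the panel, and handed the job in at about 12.3 s of the 38 s allowed.

| Key | Press | Highest force read |
|---|---|---|
| Green power | fully in, to its stop (tip at z 54.0 mm) | about 10 N |
| Blue units | fully in, to its stop (tip at z 54.2 mm) | about 10 N |
| Yellow tare | about 6 mm in, then released | about 4 N |

- **Keys:** The last pictures show green and blue down, and yellow and white standing up. I did not touch the print key.
- **Bench:** The bowl and the objects near the scale look unmoved, and the gripper is clear with only noise-level force (under 1 N). I did not check the rest of the bench for small shifts, and the calendar was hidden behind the arm in the last picture.
- **Disagreements:** The single-camera fits of the scale's position differed by up to 3.5 mm and 2 degrees. I corrected this by looking again above each key before pressing. The force read while the latching keys were moving was about 1 to 2.5 N, somewhat under the stated 2.5 N, so I relied on the stops and the pictures to judge that they were in.

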